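# Close the folding trivet and press its pivot cap home

### The arm

A 6-joint arm with a two-finger parallel gripper is mounted at the origin on the work surface. World frame = base frame: x ahead of the robot, y to its left, z up, the work surface at z = 0. Lengths are in m, angles in rad, forces in N, time in s.
With the tool pointing down it reaches from about 0.35 to 0.85 m from the base axis. Payload 8.1 kg.
Tool frame: the origin (TCP) lies between the finger pads; the fingertips stand 11 mm ahead of it and the grasp point (between the pads) lies 8 mm behind it (robot.tips_ahead is the distance from the TCP to the fingertips, in m); z points along the fingers, y is the line along which they close (so a half turn about z gives the same grasp; the last joint's range is limited). The gripper opens to 93 mm and grips with 3 to 60 N. Pads are 15 mm wide; open, the fingers measure 128 mm over their backs; the gripper's body (75 mm by 188 mm) begins 65 mm behind the grasp point.
Start: joints at [1.19, 0.13, 1.488, -0, 1.523, -0.085], TCP at [0.175, 0.574, 0.23] pointing down, gripper open.
Joint ranges: [-2.96, 2.96], [-0.89, 2.26], [0.02, 2.5], [-1.34, 4.48], [0, 2.73], [-2.66, 2.66]. Speed limits (rad/s): [2.39, 2.39, 2.79, 3.14, 3.14, 3.14].

### API

Orientations are given as a rotation vector (axis times angle).
In Python, from plant import robot gives the robot as it stands. The module is installed in compiled form; this text tells all that it offers.
- The arm moves only by the tool move_arm, never from a script. Its argument "deltas" is one flat list of numbers, 7 for each row, row after row: the shift along the tool's x, y, z in m, then the turn, a rotation vector about the tool's x, y, z in rad, then the opening, from 0 (shut) to 1 (fully open). A call has 1 to 12 rows; each row is the pose to reach, as a shift and turn from the pose commanded when the call began, along the tool's axes at that moment; what a row does not reach only later rows make up. A row lasts 1/8 s, in which the tool goes at most 62.5 mm and 10.7 degrees, less where a joint would pass 70% of its speed; a pose out of reach is approached as far as the arm can. A call with a gripper value outside its range is refused whole. The fingers move at their own pace and stop on an object; "squeeze" is the grip in N (left out, the last holds). Time passes only in rows, so rows that repeat a pose let the fingers close. It gives the time, the measured TCP pose, the force, the opening and the grip force at its end, in the units of the state.
- robot.read_state(): the state, without advancing time (a new reading comes with each control period).
- robot.read_camera(name): name is "side" or "top"; returns (picture, depth): 400x640x3 uint8, red, green, blue; 400x640 float32, m along the optical axis (not along the pixel's ray), 0 where there is no reading.
- robot.camera_model(name): a dict with "K" (3x3 intrinsics, pixels), "R" (3x3) and "t" (3): a world point X has camera coordinates R X + t. Camera axes: x right, y down, z forward; pixel columns grow to the right and rows downward; lengths in m; the calibration is good to about 2 mm. A picture is of the moment at which its call begins. camera_model takes no time and is no camera call.
- robot.close_job(): hands the job in; it is judged then, once.
Trained networks look in the newest picture that a camera, given by its name, has taken for a name from the list of things; names that differ only in an ending like _2 or _b are one class to them, and where a whole thing is asked for, a point or a joint stands for the part that bears it (a point fixed in the world has none). Each returns a list of dicts, best first, with "confidence" (0 to 1); they miss things now and then, are a little off and sometimes report something else, mostly with a low value. They report only what shows in the picture. A call takes as long as a camera call. They do not tell look-alikes from the thing itself.
- robot.recognise(camera, label): "uv" ([column, row] in pixels, amid what is visible of it).
The state is a dict: "t": time; "q": joint angles; "dq": joint speeds; "joint_torque": joint torques, N m; "tool_pos": TCP position; "orientation": TCP orientation; "force": force on the tool from outside, world axes, zero at the start; "wrist_torque": the same for the moment, N m; "opening": finger opening in m; "gripper_force": force on a finger pad.
Only numpy, scipy, OpenCV 4.12 (cv2) and the standard library are available. Lean on these libraries where they do the work, as an engineer would, in place of code of your own. Each camera call takes 0.05 s, during which the arm holds its last target. There are 200 camera calls.

### The job

The folding bamboo trivet on the bench has been washed and its four loose slats are still untidily fanned out: tap them together until their long edges lie flush with those of the bottom slat, and only then take the small loose pivot cap, press it straight down onto the stud at the trivet's pivot until it clicks, and keep pressing so that it sits tight on the top slat. Let nothing go at the end: finish with the gripper still pressing the cap down firmly. Leave the other things on the bench where they are.

Things in the scene. Friction and masses are not known exactly. Their poses are not given: they have to be found in the camera images.
- trivet: Bottom slat of the trivet, fixed to the bench on rubber feet: a bamboo strip 40 mm wide, 5 mm thick (top face 9 mm above the bench), 207 mm long with a square pivot end and a round free end with a dark hanging hole: a tab that stands 25 mm out from under the loose slats. Origin at bench level on the pivot (stud) axis, 22 mm from the square end; x points along the strip to the free end (185 mm from the pivot, straight edges up to 165 mm), y across it, z up.
- seat (a point): Point on the stud axis level with the top face of the top slat, 29 mm above the bench: where the middle of the cap's underside sits when the cap is home.
- stud_top (a point): Top of the black split stud, 14 mm above the seat. Its four springy barbs are 15 mm across at their widest, 6 mm above the seat, and taper to 9 mm across at the top.
- slat1_end (a point): Middle of the round free end (mid-thickness, 160 mm from the pivot) of loose slat 1 of 4, counted from below; its underside is 9 mm above the bench. 40 mm wide like the bottom slat, 5 mm thick, about 24 g, straight edges up to 140 mm from the pivot, threaded on the stud's 14.5 mm post by a 16 mm hole; x axis along the slat away from the pivot. Starts turned up to 10 degrees either way; flush means this point lies on the bottom slat's centre line.
- slat2_end (a point): Middle of the round free end (mid-thickness, 160 mm from the pivot) of loose slat 2 of 4, counted from below; its underside is 14 mm above the bench. 40 mm wide like the bottom slat, 5 mm thick, about 24 g, straight edges up to 140 mm from the pivot, threaded on the stud's 14.5 mm post by a 16 mm hole; x axis along the slat away from the pivot. Starts turned up to 10 degrees either way; flush means this point lies on the bottom slat's centre line.
- slat3_end (a point): Middle of the round free end (mid-thickness, 160 mm from the pivot) of loose slat 3 of 4, counted from below; its underside is 19 mm above the bench. 40 mm wide like the bottom slat, 5 mm thick, about 24 g, straight edges up to 140 mm from the pivot, threaded on the stud's 14.5 mm post by a 16 mm hole; x axis along the slat away from the pivot. Starts turned up to 10 degrees either way; flush means this point lies on the bottom slat's centre line.
- slat4_end (a point): Middle of the round free end (mid-thickness, 160 mm from the pivot) of loose slat 4 of 4, counted from below, the top one; its underside is 24 mm above the bench. 40 mm wide like the bottom slat, 5 mm thick, about 24 g, straight edges up to 140 mm from the pivot, threaded on the stud's 14.5 mm post by a 16 mm hole; x axis along the slat away from the pivot. Starts turned up to 10 degrees either way; flush means this point lies on the bottom slat's centre line.
- cap_mid (a point): Centre, half-way up, of the loose ribbed round black cap, 28 mm wide, 24 mm tall, 25 g, standing open side down; z is its axis. 11.6 mm mouth in a 3 mm lip, wider groove behind, 16 mm deep. Pressed on, it meets the barbs about 9 mm above home; force climbs to about 10 N (8 to 14), falls as it clicks about 2 mm above home, rises as it lands on the top slat. Home: centre 41 mm above the bench.
- egg_cup: White ceramic egg cup, 47 mm across, 64 mm tall; origin under its centre. Leave it alone.
- pick_holder: Round bamboo toothpick holder with toothpicks, 44 mm across, 68 mm tall; origin under its centre. Leave it alone.
- salt_shaker: White ceramic salt shaker with a steel top, 44 mm across, 75 mm tall; origin under its centre. Leave it alone.
- jar_lid: Flat round steel jar lid lying on the bench, 52 mm across, 14 mm tall; origin under its centre. It may lie where the cap lay last time. Leave it alone.
- bento: Closed pink bento box, 121 x 181 mm and 54 mm tall; origin under its centre, long side along its y. Leave it alone.
- saucer: White saucer, 120 mm across, 18 mm tall; origin under its centre. Leave it alone.
Mind the look-alikes: they are no part of the job. Leave any black or purple look-alike of the part that bears slat4_end alone.

How it is judged:
On the way, in this order (a step that is already met when the one before it is completed fails the run):
1. all four loose slats are tapped flush: each free end within 4 mm of the bottom slat's centre line (y of slat1_end in the frame of trivet between -0.004 and 0.004 m and y of slat2_end in the frame of trivet between -0.004 and 0.004 m and y of slat3_end in the frame of trivet between -0.004 and 0.004 m and y of slat4_end in the frame of trivet between -0.004 and 0.004 m), for 0.2 s.
2. the cap has clicked over the barbs and is down on the top slat (within 1.5 mm), upright on the stud (z of cap_mid in the frame of trivet below 0.0425 m and horizontal distance between cap_mid and seat below 0.003 m and angle between cap_mid's own z axis and vertical below 0.08 rad), for 0.1 s.
At the end, for the whole second after the job is handed in: Cap snapped home: centre at most 42.5 mm above the bench, within 3 mm of the stud axis, tilt under 0.08 rad; gripper still on it (over 2 N), pressing it on the top slat with over 3 N; free ends of the four slats within 4 mm of the bottom slat's centre line; no bystander moved over 30 mm (all of step 1 and all of step 2 and contact force between cap and slat4 above 3 N and contact force between the fingers and cap above 2 N and distance of each of egg_cup, pick_holder, salt_shaker, jar_lid, bento, saucer from where it was at the start of the episode below 0.03 m); the arm keeps its last pose, push and grip.
It fails at once if a bystander (egg cup, toothpick holder, salt shaker, jar lid, bento box, saucer) is pushed or knocked more than 30 mm from its place (distance of any of egg_cup, pick_holder, salt_shaker, jar_lid, bento, saucer from where it was at the start of the episode above 0.03 m).
It also fails if it takes over 61 s, if anything falls off the work surface, if the arm or the gripper's body presses on something with over 40 N, if the wrist force passes 120 N, or if a joint passes its speed limit or range.

## Working session

There is one attempt and no reset: what is moved stays moved. The work goes in short steps, Python scripts to look and compute and a tool call to move; the robot and the scene stay as the last step left them, time stands still between calls to the robot, and variables do not carry over. Pictures are saved under pics/ and viewed, at most 10 in all, crops included, and the job is handed in when it is done.

Besides the shell and the picture viewer there is one more tool, called after ">>>" as a command line: name --argument value ..., lists and objects as JSON in quotes. move_arm: Moves the arm, as the interface text tells. Its arguments: {"type":"object","properties":{"deltas":{"type":"array","items":{"type":"number"}},"squeeze":{"type":"number"}},"required":["deltas"]}

```bash
mkdir -p pics; cat > h.py <<'E'
import numpy as np, cv2
from plant import robot
def cam(n):
    im,d=robot.read_camera(n); m=robot.camera_model(n); return im,d,m
def w(m,d,u,v,r=2):
    u0,v0=int(round(u)),int(round(v)); p=d[max(0,v0-r):v0+r+1,max(0,u0-r):u0+r+1]; p=p[p>0]
    z=np.median(p); K=m["K"]; c=np.array([(u-K[0,2])/K[0,0]*z,(v-K[1,2])/K[1,1]*z,z])
    return m["R"].T@(c-m["t"])
def plane(m,u,v,z):
    K=m["K"]; r=m["R"].T@np.array([(u-K[0,2])/K[0,0],(v-K[1,2])/K[1,1],1]); o=-m["R"].T@m["t"]
    return o+r*(z-o[2])/r[2]
def proj(m,X):
    c=m["R"]@np.asarray(X,float)+m["t"]; p=m["K"]@c; return p[:2]/p[2]
E
python3 - <<'E'
from h import *
s=robot.read_state(); print({k:np.round(v,3).tolist() for k,v in s.items()}, robot.tips_ahead)
for n in ("top","side"):
    im,d,m=cam(n); cv2.imwrite(f"pics/{n}0.png",im[:,:,::-1]); np.savez(f"{n}0.npz",im=im,d=d)
    print(n,np.round(-m["R"].T@m["t"],3),np.round(m["R"],2).tolist(),np.round(m["K"],0).tolist())
    for l in ("trivet","stud_top","slat4_end","cap_mid","jar_lid","egg_cup","pick_holder","salt_shaker","bento","saucer"):
        print(l,[(np.round(r["uv"]).tolist(),round(r["confidence"],2),np.round(w(m,d,*r["uv"]),3).tolist()) for r in robot.recognise(n,l)[:3]])
E
```

```text
{'t': 0.0, 'q': [1.19, 0.131, 1.489, -0.0, 1.523, -0.085], 'dq': [-0.001, 0.001, -0.0, 0.002, 0.0, -0.001], 'joint_torque': [-0.001, -55.984, -49.176, 0.077, 0.035, -0.0], 'tool_pos': [0.175, 0.573, 0.229], 'orientation': [-0.463, -3.107, 0.003], 'force': [-0.209, -0.029, -0.402], 'wrist_torque': [0.041, 0.018, -0.063], 'gripper_force': 0.0, 'opening': 0.093} 0.011
top [ 0.338 -0.049  1.268] [[0.01, -1.0, 0.01], [-0.99, -0.01, -0.15], [0.15, -0.01, -0.99]] [[470.0, 0.0, 318.0], [0.0, 470.0, 199.0], [0.0, 0.0, 1.0]]
trivet [([233.0, 177.0], 0.54, [0.592, 0.169, 0.01])]
stud_top [([236.0, 180.0], 0.69, [0.581, 0.161, 0.013]), ([172.0, 143.0], 0.63, [0.678, 0.334, 0.034])]
slat4_end [([382.0, 297.0], 0.84, [0.275, -0.235, 0.005]), ([271.0, 183.0], 0.82, [0.573, 0.063, 0.03]), ([253.0, 255.0], 0.75, [0.381, 0.108, 0.006])]
cap_mid [([394.0, 228.0], 0.45, [0.458, -0.267, 0.024])]
jar_lid [([386.0, 182.0], 0.63, [0.582, -0.247, 0.015]), ([484.0, 177.0], 0.3, [0.592, -0.5, 0.055])]
egg_cup [([171.0, 141.0], 0.7, [0.683, 0.336, 0.034])]
pick_holder [([313.0, 131.0], 0.79, [0.716, -0.047, 0.0
[... 291 characters left out ...]
[0.0, 400.0, 191.0], [0.0, 0.0, 1.0]]
trivet [([336.0, 179.0], 0.52, [0.553, -0.0, 0.03])]
stud_top [([336.0, 176.0], 0.52, [0.553, 0.013, 0.028])]
slat4_end [([284.0, 166.0], 0.89, [0.391, 0.1, 0.005]), ([342.0, 165.0], 0.88, [0.577, 0.063, 0.027]), ([241.0, 254.0], 0.69, [0.275, -0.24, 0.003])]
cap_mid []
jar_lid [([358.0, 252.0], 0.86, [0.585, -0.265, 0.014])]
egg_cup [([362.0, 110.0], 0.76, [0.683, 0.336, 0.045]), ([281.0, 209.0], 0.65, [0.385, -0.126, 0.047])]
pick_holder [([397.0, 189.0], 0.71, [0.724, -0.075, 0.047])]
salt_shaker [([282.0, 208.0], 0.73, [0.388, -0.127, 0.05])]
bento [([382.0, 346.0], 0.86, [0.597, -0.537, 0.054])]
saucer [([274.0, 114.0], 0.67, [0.357, 0.396, 0.002])]
```

```bash
python3 - <<'E'
import numpy as np,cv2
im=np.load("top0.npz")["im"][:,:,::-1]
a=cv2.resize(im,(640,400)); 
b=cv2.resize(im[130:230,200:330],None,fx=6,fy=6,interpolation=cv2.INTER_CUBIC)
cv2.imwrite("pics/crop0.png",b)
E
```

```text
(no output)
```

View pics/top0.png

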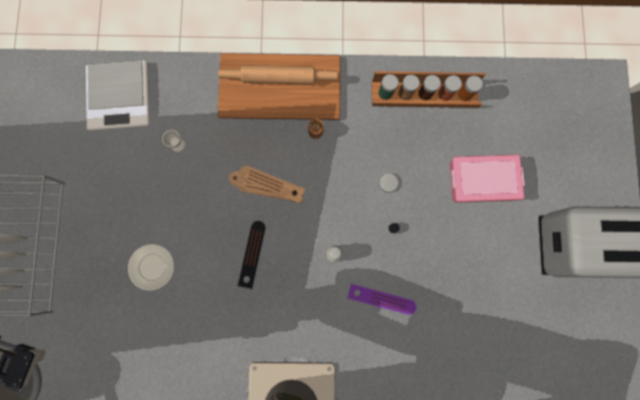

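View pics/crop0.png

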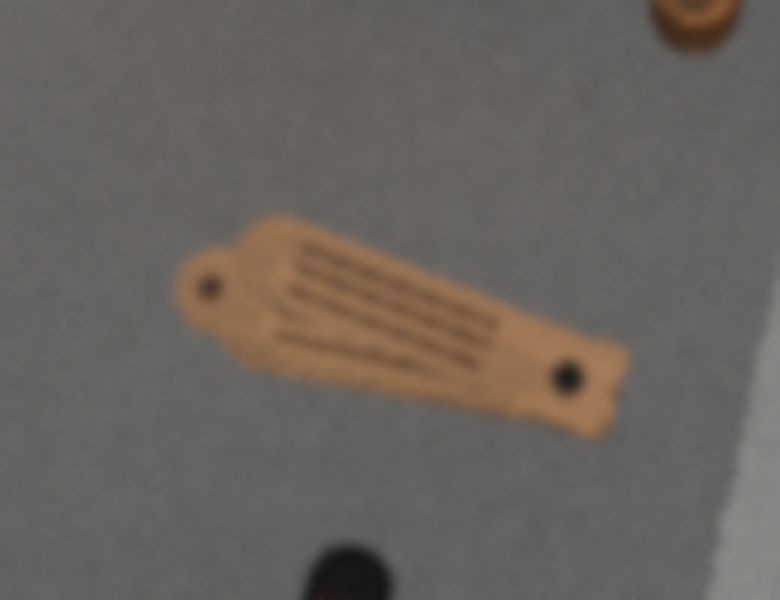

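The top view shows the bamboo trivet with its stud at about (295,193) and hanging hole at about (235,178). The loose cap is at about (394,228). The black trivet at (253,255) and the purple one at (382,298) are look-alikes. Next I measure these at sub-pixel precision.

```bash
cat >> h.py <<'E'
def dark(im,u,v,r,thr=None):
    "darkness-weighted centroid near u,v"
    g=cv2.cvtColor(im,cv2.COLOR_RGB2GRAY).astype(float)
    for _ in range(5):
        Y,X=np.mgrid[0:g.shape[0],0:g.shape[1]]; M=np.hypot(X-u,Y-v)<=r
        bg=np.median(g[(np.hypot(X-u,Y-v)<=r+1.5)&(np.hypot(X-u,Y-v)>r-1)]); lo=g[M].min()
        W=np.clip((bg-g)*M-0.25*(bg-lo),0,None); u,v=(W*X).sum()/W.sum(),(W*Y).sum()/W.sum()
    return u,v
E
python3 - <<'E'
from h import *
T=np.load("top0.npz");S=np.load("side0.npz"); mt,ms=robot.camera_model("top"),robot.camera_model("side")
p=dark(T["im"],294.7,193,4); P=plane(mt,*p,0.041); print("stud top",np.round(p,2),P)
h=dark(T["im"],234.8,177.8,3); H=plane(mt,*h,0.009); print("hole top",np.round(h,2),H, "d",np.hypot(*(H-P)[:2]),"ang",np.arctan2(*(H-P)[1::-1]))
print("stud side guess",proj(ms,P),"hole",proj(ms,H))
c=dark(T["im"],394,228,7); C=plane(mt,*c,0.02); print("cap",np.round(c,2),C, "side guess",proj(ms,C))
print("cap top-view depths z");
for u in range(388,401): print(u,[int(1000*w(mt,T["d"],u,v,0)[2]) if T["d"][v,u]>0 else -1 for v in range(222,235)])
a=cv2.resize(S["im"][150:260,270:430,::-1],None,fx=5,fy=5,interpolation=cv2.INTER_CUBIC); cv2.imwrite("pics/side_crop.png",a)
# slat point cloud in trivet frame
d=T["d"]; V,U=np.mgrid[150:215,215:315]; z=d[150:215,215:315]
K=mt["K"]; c3=np.stack([(U-K[0,2])/K[0,0]*z,(V-K[1,2])/K[1,1]*z,z],-1).reshape(-1,3); X=(c3-mt["t"])@mt["R"]
a=np.arctan2(*(H-P)[1::-1]); R=np.array([[np.cos(a),np.sin(a)],[-np.sin(a),np.cos(a)]]); L=(X[:,:2]-P[:2])@R.T
for x in range(-20,190,20):
    s=(abs(L[:,0]-x)<6)&(X[:,2]>0.006)&(abs(L[:,1])<.06); print(x,np.round(1000*np.array([L[s,1].min(),L[s,1].max(),np.median(X[s,2])]),1) if s.any() else None)
E
```

```text
stud top [294.11 192.58] [0.54526794 0.00128329 0.041     ]
hole top [234.56 177.51] [0.58992983 0.16553523 0.009     ] d 0.17021570140138806 ang 1.3053043102311186
stud side guess [333.5483566  175.88093993] hole [341.89034903 148.72864089]
cap [394.06 227.68] [ 0.45778446 -0.26609314  0.02      ] side guess [309.81982598 253.82124707]
cap top-view depths z
388 [0, 0, -1, -1, -5, 1, 6, 13, 1, 0, 4, 4, 3]
389 [1, 0, 3, 7, 22, 23, 21, 22, 15, 14, 0, 0, -1]
390 [1, -1, 11, 23, 27, 23, 25, 23, 24, 19, 7, 4, 2]
391 [4, -1, 23, 25, 21, 23, 25, 21, 22, 23, 18, 8, -1]
392 [0, 24, 21, 24, 23, 26, 23, 25, 25, 26, 23, 10, 0]
393 [3, 22, 26, 21, 23, 24, 29, 19, 23, 22, 24, 13, 0]
394 [-2, 25, 24, 24, 25, 23, 23, 22, 26, 23, 27, 16, 1]
395 [3, 23, 25, 22, 24, 22, 23, 22, 27, 25, 21, 20, 0]
396 [0, 23, 26, 27, 26, 28, 24, 15, 23, 22, 24, 1, 1]
397 [-2, 2, 28, 23, 23, 26, 23, 20, 24, 26, 22, 1, 0]
398 [0, -3, 4, 21, 21, 20, 25, 24, 21, 24, 0, -1, 0]
399 [2, 4, 0, 8, -1, 19, 21, 22, 22, 1, 4, 2, -1]
400 [0, 2, 4, 0, 3, -3, -2, 2, 0, 0, -2, -4, -1]
-20 None
0 [-58.   59.7  27.6]
20 None
40 None
60 None
80 None
100 None
120 None
140 None
160 None
180 None
```

View pics/side_crop.png

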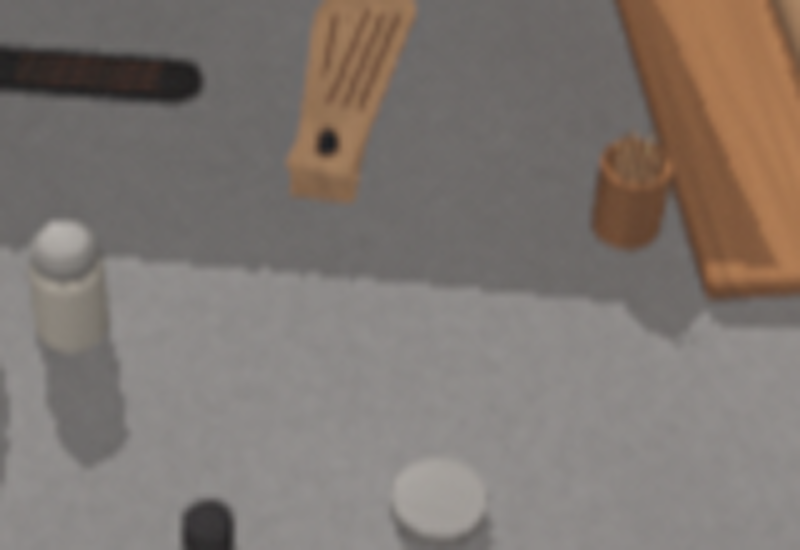

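```bash
python3 - <<'E'
from h import *
T=np.load("top0.npz");S=np.load("side0.npz"); mt,ms=robot.camera_model("top"),robot.camera_model("side")
P=plane(mt,294.11,192.58,.038);H=plane(mt,234.56,177.51,.009); print(P,H)
p=dark(S["im"],335.4,178.4,4.5); print("stud side",np.round(p,2),plane(ms,*p,0.036), "proj of P",proj(ms,P))
q=dark(S["im"],341.9,148.7,2.5); print("hole side",np.round(q,2),plane(ms,*q,0.009))
def cloud(d,m,r0,r1,c0,c1):
    V,U=np.mgrid[r0:r1,c0:c1]; z=d[r0:r1,c0:c1]; K=m["K"]
    c3=np.stack([(U-K[0,2])/K[0,0]*z,(V-K[1,2])/K[1,1]*z,z],-1).reshape(-1,3); c3=c3[c3[:,2]>0]; return (c3-m["t"])@m["R"]
X=cloud(T["d"],mt,218,238,384,404); s=X[:,2]>.0195; print("cap top",X[s].mean(0),s.sum(), (X[s].max(0)+X[s].min(0))/2)
X=cloud(S["d"],ms,235,270,295,325); s=X[:,2]>.0195; print("cap side",X[s].mean(0),s.sum(),(X[s].max(0)+X[s].min(0))/2, X[X[:,2]>.006].mean(0))
X=cloud(T["d"],mt,150,215,215,315); a=np.arctan2(H[1]-P[1],H[0]-P[0]); print(a)
R=np.array([[np.cos(a),np.sin(a)],[-np.sin(a),np.cos(a)]]); L=(X[:,:2]-P[:2])@R.T*1000
for x in range(-20,190,15):
    s=(abs(L[:,0]-x)<6)&(X[:,2]>0.006)&(abs(L[:,1])<60); print(x,np.round([L[s,1].min(),L[s,1].max(),1000*np.median(X[s,2])],1) if s.any() else None)
# square end of bottom slat: edges in side view
E
```

```text
[0.54577931 0.00141531 0.038     ] [0.58994141 0.1655398  0.009     ]
stud side [335.04 178.05] [ 0.54948095 -0.0034341   0.036     ] proj of P [333.69430787 176.55091705]
hole side [343.1  153.54] [0.59125929 0.14023304 0.009     ]
cap top [ 0.45731168 -0.2653083   0.02394537] 89 [ 0.45683368 -0.26572311  0.02440702]
cap side [ 0.46050355 -0.26925601  0.02267954] 79 [ 0.46073523 -0.26900692  0.02369467] [ 0.46051649 -0.27241638  0.019456  ]
1.3079451573976113
-20 [-20.2  20.4  28.6]
-5 [-57.4  20.8  29.2]
10 [-51.2  39.6  28.2]
25 [-52.8  45.5  27.8]
40 [-25.1  23.1  28.6]
55 [-48.8  42.4  28.1]
70 [-28.   36.7  27.8]
85 [-29.5  29.6  28.8]
100 [-31.4  59.9  27.8]
115 [-32.7  29.5  27.5]
130 [-34.8  57.3  27.2]
145 [-34.3  31.4  26.9]
160 [-27.5  26.6  23.1]
175 [-15.4  19.    9.9]
```

```bash
cat >> h.py <<'E'
from scipy.spatial.transform import Rotation as Ro
def go(xyz,head=None):
    "tool-axis delta from measured pose; head = world heading of tool y (mod pi), tool straight down"
    s=robot.read_state(); R=Ro.from_rotvec(s["orientation"]); d=R.inv().apply(np.array(xyz)-s["tool_pos"])
    if head is None: return np.round(d,4)
    y=np.array([np.cos(head),np.sin(head),0]); z=np.array([0,0,-1]); x=np.cross(y,z)
    return np.round(d,4),np.round((R.inv()*Ro.from_matrix(np.stack([x,y,z],1))).as_rotvec(),4)
E
python3 - <<'E'
from h import *
print(go([.580,.1197,.12],1.308-np.pi/2), robot.read_state()["t"])
E
```

```text
(array([-0.52  , -0.3164,  0.1096]), array([-0.    , -0.    ,  1.5378])) 1.1
```

>>> move_arm --deltas '[-0.05,-0.03,0.01,0,0,0.15,1,-0.1,-0.06,0.02,0,0,0.3,1,-0.15,-0.09,0.03,0,0,0.45,1,-0.2,-0.12,0.04,0,0,0.6,1,-0.25,-0.15,0.05,0,0,0.75,1,-0.3,-0.18,0.06,0,0,0.9,1,-0.35,-0.21,0.07,0,0,1.05,1,-0.4,-0.24,0.08,0,0,1.2,1,-0.45,-0.27,0.09,0,0,1.35,1,-0.5,-0.3,0.1,0,0,1.5,1,-0.52,-0.3164,0.11,0,0,1.538,1,-0.52,-0.3164,0.11,0,0,1.538,1]'

```text
t: 2.6
tool_pos: [0.5802, 0.1178, 0.1185]
orientation: [-2.496, -1.907, 0.003]
force: [0.0, 0.4, -0.0]
opening: 0.093
gripper_force: 0.0
```

```bash
python3 - <<'E'
from h import *
print(go([.580,.1197,.018],1.308-np.pi/2), robot.read_state()["tool_pos"],robot.read_state()["t"],robot.read_state()["force"])
im,d,m=cam("side"); cv2.imwrite("pics/s1.png",cv2.resize(im[100:230,250:430,::-1],None,fx=4,fy=4,interpolation=cv2.INTER_CUBIC))
E
```

```text
(array([ 0.0019, -0.0005,  0.1004]), array([-0.0017,  0.0009, -0.0033])) [0.58019442 0.11780725 0.11845035] 2.6 [ 0.04275337  0.37552824 -0.02320272]
```

View pics/s1.png

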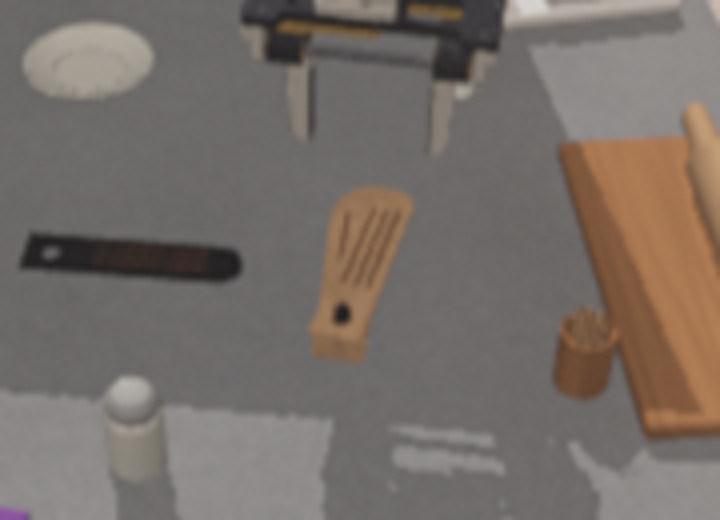

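The side view shows the open fingers straddling the fanned slats, with nothing in the way. I go down around them and close gently.

>>> move_arm --deltas '[0.002,0,0.04,0,0,0,1,0.002,0,0.07,0,0,0,1,0.002,0,0.09,0,0,0,1,0.002,0,0.101,0,0,0,1,0.002,0,0.101,0,0,0,1,0.002,0,0.101,0,0,0,0.8,0.002,0,0.101,0,0,0,0.65,0.002,0,0.101,0,0,0,0.55,0.002,0,0.101,0,0,0,0.52,0.002,0,0.101,0,0,0,0.49,0.002,0,0.101,0,0,0,0.49]' --squeeze 8

```text
t: 4.03
tool_pos: [0.5805, 0.1217, 0.0186]
orientation: [-2.493, -1.911, 0.0]
force: [-0.0, 0.8, 1.0]
opening: 0.0458
gripper_force: 0.3
```

>>> move_arm --deltas '[0,0,0,0,0,0,0.46,0,0,0,0,0,0,0.44,0,0,0,0,0,0,0.42,0,0,0,0,0,0,0.42]'

```text
t: 4.53
tool_pos: [0.5799, 0.1218, 0.0185]
orientation: [-2.493, -1.911, 0.002]
force: [-5.3, 1.9, 3.0]
opening: 0.0401
gripper_force: 8.0
```

```bash
python3 - <<'E'
from h import *
s=robot.read_state(); print({k:np.round(s[k],4).tolist() for k in ("tool_pos","force","wrist_torque","opening","gripper_force")})
t=np.array([.2604,.9655,0]);n=np.array([.9655,-.2604,0]); print("F along n",s["force"]@n, "pos n",s["tool_pos"]@n)
E
```

```text
{'tool_pos': [0.5799, 0.1218, 0.0185], 'force': [-5.2676, 1.8709, 2.9852], 'wrist_torque': [0.3246, 1.0714, 0.0473], 'opening': 0.0401, 'gripper_force': 7.9947}
F along n -5.573009237814076 pos n 0.5281338491865707
```

>>> move_arm --deltas '[0,-0.0006,0,0,0,0,0.42,0,-0.0006,0,0,0,0,0.42]' --squeeze 15

```text
t: 4.78
tool_pos: [0.5798, 0.1219, 0.0185]
orientation: [-2.493, -1.911, 0.0]
force: [-4.4, 1.5, 1.5]
opening: 0.0403
gripper_force: 15.0
```

```bash
python3 - <<'E'
from h import *
s=robot.read_state(); print({k:np.round(s[k],5).tolist() for k in ("tool_pos","force","wrist_torque","opening","gripper_force")})
n=np.array([.9655,-.2604,0]); print("F along n",s["force"]@n, "pos n",s["tool_pos"]@n)
R=Ro.from_rotvec(s["orientation"]).as_matrix(); print("heading x",np.arctan2(R[1,0],R[0,0]),R[:,2])
E
```

```text
{'tool_pos': [0.5798, 0.12186, 0.01853], 'force': [-4.39544, 1.45023, 1.48883], 'wrist_torque': [0.21033, 0.776, 0.07035], 'opening': 0.04031, 'gripper_force': 14.9954}
F along n -4.621439289743795 pos n 0.5280670697652388
heading x 1.3079659772833299 [-3.16069299e-04 -7.19352806e-06 -9.99999950e-01]
```

>>> move_arm --deltas '[0,-0.0006,0,0,0,0,0.42,0,-0.0006,0,0,0,0,0.42]'

```text
t: 5.03
tool_pos: [0.5797, 0.1219, 0.0186]
orientation: [2.493, 1.911, 0.001]
force: [-0.9, 1.1, -1.4]
opening: 0.0398
gripper_force: 15.0
```

```bash
python3 - <<'E'
from h import *
s=robot.read_state(); n=np.array([.9655,-.2604,0]); print("F along n",s["force"]@n, "pos n",s["tool_pos"]@n,s["opening"],s["tool_pos"],s["t"])
E
```

```text
F along n -1.1851008431367371 pos n 0.5279786274623581 0.0398127188896611 [0.57971055 0.12185832 0.01862588] 5.025
```

>>> move_arm --deltas '[0,-0.0006,0,0,0,0,0.6,0,-0.0006,0,0,0,0,0.6,0,-0.0006,-0.04,0,0,0,0.6,0,-0.0006,-0.1,0,0,0,0.6,-0.06,-0.0006,-0.1,0,0,0,0.6,-0.12,-0.0006,-0.1,0,0,0,0.6,-0.18,-0.0006,-0.1,0,0,0,0.6,-0.24,-0.0006,-0.1,0,0,0,0.6]'

```text
t: 6.02
tool_pos: [0.516, -0.1115, 0.1191]
orientation: [2.492, 1.91, 0.001]
force: [0.2, -0.1, 0.1]
opening: 0.0558
gripper_force: 0.0
```

```bash
python3 - <<'E'
from h import *
s=robot.read_state(); print(s["q"],s["tool_pos"],s["t"],s["force"])
T,d,mt=cam("top"); np.savez("top2.npz",im=T,d=d); cv2.imwrite("pics/t2.png",cv2.resize(T[150:225,215:325,::-1],None,fx=7,fy=7,interpolation=cv2.INTER_CUBIC))
h=dark(T,234.56,177.51,3); print(h,plane(mt,*h,.009))
print(go([.459,-.267,.12],1.308-np.pi/2))
E
```

```text
[-3.09807578e-01  1.60701284e-02  1.81430349e+00 -1.65667414e-04
  1.30987037e+00 -4.69563515e-02] [ 0.51604983 -0.1114977   0.11911707] 6.025 [ 0.16578736 -0.07610879  0.11825788]
(np.float64(234.58609271523179), np.float64(177.51986754966887)) [0.58991508 0.16546781 0.009     ]
(array([-0.1583, -0.0142, -0.0003]), array([ 0.0009,  0.0042, -0.0032]))
```

View pics/t2.png

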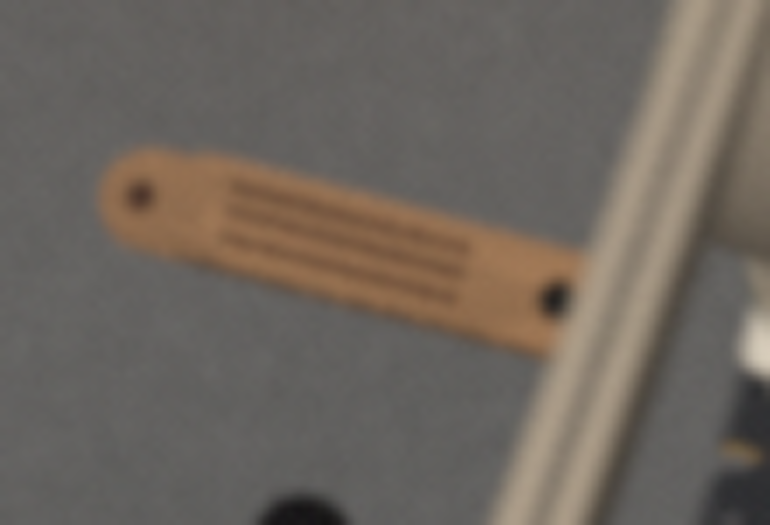

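The slats now lie flush, with a single outline. Next is the cap: I grip it once, turn a quarter turn, and grip again to centre it.

>>> move_arm --deltas '[-0.06,-0.005,0,0,0,0,0.6,-0.12,-0.01,0,0,0,0,0.6,-0.158,-0.014,0.01,0,0,0,0.6,-0.158,-0.014,0.05,0,0,0,0.6,-0.158,-0.014,0.085,0,0,0,0.6,-0.158,-0.014,0.104,0,0,0,0.6,-0.158,-0.014,0.104,0,0,0,0.45,-0.158,-0.014,0.104,0,0,0,0.36,-0.158,-0.014,0.104,0,0,0,0.25,-0.158,-0.014,0.104,0,0,0,0.25]' --squeeze 5

```text
t: 7.32
tool_pos: [0.4627, -0.259, 0.0158]
orientation: [2.492, 1.91, 0.001]
force: [0.6, 0.8, 3.8]
opening: 0.0277
gripper_force: 5.0
```

```bash
python3 - <<'E'
from h import *
s=robot.read_state(); print(s["tool_pos"],s["t"],s["force"],s["opening"],go([.459,-.267,.014],1.308-np.pi/2))
E
```

```text
[ 0.46270245 -0.2589732   0.01577935] 7.325 [0.64054465 0.83746447 3.80914004] 0.027655471119911658 (array([-0.0087, -0.0015,  0.0018]), array([ 0.0019,  0.0006, -0.0001]))
```

>>> move_arm --deltas '[0,0,0,0,0,0,0.6,0,0,0,0,0,0,0.6,-0.0087,0,0,0,0,0.18,0.6,-0.0087,0,0,0,0,0.36,0.6,-0.0087,0,0,0,0,0.54,0.6,-0.0087,0,0,0,0,0.72,0.6,-0.0087,0,0,0,0,0.9,0.6,-0.0087,0,0,0,0,1.08,0.6,-0.0087,0,0,0,0,1.26,0.6,-0.0087,0,0,0,0,1.44,0.6,-0.0087,0,0,0,0,1.571,0.6,-0.0087,0,0,0,0,1.571,0.6]'

```text
t: 8.82
tool_pos: [0.4594, -0.2669, 0.0145]
orientation: [-3.114, 0.411, 0.001]
force: [0.4, -0.1, -0.1]
opening: 0.056
gripper_force: 0.0
```

>>> move_arm --deltas '[0,0,0,0,0,0,0.45,0,0,0,0,0,0,0.36,0,0,0,0,0,0,0.25,0,0,0,0,0,0,0.25,0,0,0,0,0,0,0.25]'

```text
t: 9.45
tool_pos: [0.4596, -0.267, 0.0146]
orientation: [-3.114, 0.412, 0.0]
force: [0.4, -0.5, -0.2]
opening: 0.0278
gripper_force: 5.0
```

```bash
python3 - <<'E'
from h import *
s=robot.read_state(); print(s["tool_pos"],s["t"],s["force"],s["opening"],s["q"][5])
R=Ro.from_rotvec(s["orientation"]).as_matrix(); print(R.round(3))
E
```

```text
[ 0.45958307 -0.26696039  0.01462516] 9.45 [ 0.38539298 -0.54945381 -0.2450505 ] 0.027765026956876354 1.2111091075923448
[[ 0.966 -0.26  -0.   ]
 [-0.26  -0.966  0.   ]
 [-0.    -0.    -1.   ]]
```

Both grips put the cap's centre within about 1 mm in the tool frame. To get the stud exactly, I set the cap back down, feel the stud with a light grip in two directions, and then return.

>>> move_arm --deltas '[0,0,0,0,0,0,0.55,0,0,-0.01,0,0,0,0.6,0,0,-0.06,0,0,0,0.6,0.003,-0.05,-0.1,0,0,0,0.6,0.006,-0.11,-0.1,0,0,0,0.6,0.009,-0.17,-0.1,0,0,0,0.6,0.012,-0.23,-0.1,0,0,0,0.6,0.0148,-0.2797,-0.09,0,0,0,0.6,0.0148,-0.2797,-0.06,0,0,0,0.6,0.0148,-0.2797,-0.029,0,0,0,0.6,0.0148,-0.2797,-0.029,0,0,0,0.4,0.0148,-0.2797,-0.029,0,0,0,0.25]' --squeeze 3

```text
t: 10.95
tool_pos: [0.547, -0.0009, 0.0446]
orientation: [3.114, -0.412, 0.001]
force: [0.2, -1.0, 0.2]
opening: 0.0404
gripper_force: 0.0
```

>>> move_arm --deltas '[0,0,0,0,0,0,0.2,0,0,0,0,0,0,0.18,0,0,0,0,0,0,0.14,0,0,0,0,0,0,0.12,0,0,0,0,0,0,0.12]'

```text
t: 11.58
tool_pos: [0.5474, 0.0002, 0.0443]
orientation: [-3.113, 0.412, -0.002]
force: [2.1, 6.8, 2.2]
opening: 0.0123
gripper_force: 3.0
```

```bash
cat >> h.py <<'E'
def st():
    s=robot.read_state(); n=np.array([.9655,-.2604,0]);t=np.array([.2604,.9655,0])
    print("t",s["t"],"n",(s["tool_pos"]@n).round(5),"tt",(s["tool_pos"]@t).round(5),"z",s["tool_pos"][2].round(4),"Fn,Ft,Fz",(s["force"]@n).round(2),(s["force"]@t).round(2),s["force"][2].round(2),"op",s["opening"].round(5),s["gripper_force"].round(2))
E
python3 -c "
from h import *;st()"
```

```text
Traceback (most recent call last):
  File "h.py", line 31, in st
    print("t",s["t"],"n",(s["tool_pos"]@n).round(5),"tt",(s["tool_pos"]@t).round(5),"z",s["tool_pos"][2].round(4),"Fn,Ft,Fz",(s["force"]@n).round(2),(s["force"]@t).round(2),s["force"][2].round(2),"op",s["opening"].round(5),s["gripper_force"].round(2))
                                                                                                                                                                                                         ^^^^^^^^^^^^^^^^^^
AttributeError: 'float' object has no attribute 'round'
```

>>> move_arm --deltas '[0,-0.0008,0,0,0,0,0.12,0,-0.0008,0,0,0,0,0.12]'

```text
t: 11.82
tool_pos: [0.5475, 0.0006, 0.0442]
orientation: [-3.114, 0.412, -0.002]
force: [0.8, 5.2, 1.8]
opening: 0.012
gripper_force: 3.0
```

```bash
sed -i 's/s\["opening"\].round(5),s\["gripper_force"\].round(2)/s["opening"],s["gripper_force"]/' h.py; python3 -c "
from h import *;st()"
```

```text
t 11.825 n 0.5285 tt 0.14314 z 0.0442 Fn,Ft,Fz -0.59 5.25 1.84 op 0.011983457067549393 3.000590787269175
```

>>> move_arm --deltas '[0,-0.001,0,0,0,0,0.12,0,-0.001,0,0,0,0,0.12,0,-0.001,0,0,0,0,0.12]'

```text
t: 12.2
tool_pos: [0.5472, 0.0009, 0.0437]
orientation: [-3.114, 0.412, -0.0]
force: [1.2, 3.5, 3.3]
opening: 0.0122
gripper_force: 3.0
```

```bash
python3 -c "
from h import *;st()"
```

```text
t 12.2 n 0.52811 tt 0.14341 z 0.0437 Fn,Ft,Fz 0.22 3.69 3.29 op 0.012172575918626296 2.999719250947237
```

>>> move_arm --deltas '[0,-0.001,0,0,0,0,0.3,0,-0.001,0,0,0,0,0.3,0,-0.001,0,0,0,0,0.2,0,-0.001,0,0,0,0,0.12,0,-0.001,0,0,0,0,0.12,0,-0.001,0,0,0,0,0.12]'

```text
t: 12.95
tool_pos: [0.5471, 0.0019, 0.0434]
orientation: [3.114, -0.412, -0.001]
force: [-1.2, 0.0, -1.2]
opening: 0.0124
gripper_force: 3.0
```

```bash
python3 -c "
from h import *;st()"
```

```text
t 12.95 n 0.52777 tt 0.14436 z 0.0434 Fn,Ft,Fz -1.14 -0.29 -1.23 op 0.012418732653990083 2.999948412179947
```

>>> move_arm --deltas '[0,0,0,0,0,0,0.4,0,0,0,0,0,0,0.4,0,0,0,0,0,-0.18,0.4,0,0,0,0,0,-0.36,0.4,0,0,0,0,0,-0.54,0.4,0,0,0,0,0,-0.72,0.4,0,0,0,0,0,-0.9,0.4,0,0,0,0,0,-1.08,0.4,0,0,0,0,0,-1.26,0.4,0,0,0,0,0,-1.44,0.4,0,0,0,0,0,-1.571,0.4,0,0,0,0,0,-1.571,0.3]'

```text
t: 14.45
tool_pos: [0.5476, 0.0019, 0.0438]
orientation: [2.494, 1.91, 0.0]
force: [-0.3, 0.1, 0.8]
opening: 0.0313
gripper_force: 0.0
```

>>> move_arm --deltas '[0,0,0,0,0,0,0.2,0,0,0,0,0,0,0.12,0,0,0,0,0,0,0.12,0,0,0,0,0,0,0.12]'

```text
t: 14.95
tool_pos: [0.5478, 0.0018, 0.0438]
orientation: [2.494, 1.91, 0.001]
force: [3.3, -0.1, -1.2]
opening: 0.012
gripper_force: 3.0
```

```bash
python3 -c "
from h import *;st()"
```

```text
t 14.95 n 0.52844 tt 0.14441 z 0.0438 Fn,Ft,Fz 3.15 0.8 -1.17 op 0.01196262807666098 2.9999495297670364
```

>>> move_arm --deltas '[0,0.0008,0,0,0,0,0.25,0,0.0008,0,0,0,0,0.25,0,0.0008,0,0,0,0,0.12,0,0.0008,0,0,0,0,0.12,0,0.0008,0,0,0,0,0.12]'

```text
t: 15.58
tool_pos: [0.5482, 0.0017, 0.0436]
orientation: [2.494, 1.911, 0.0]
force: [1.4, -0.1, -2.2]
opening: 0.0121
gripper_force: 3.0
```

```bash
python3 -c "
from h import *;st();print(robot.read_state()['q'])"
```

```text
t 15.575 n 0.52881 tt 0.1444 z 0.0436 Fn,Ft,Fz 1.39 0.28 -2.21 op 0.012132976182289456 3.000338338315487
[-9.03900532e-02  1.63402470e-01  1.80743112e+00 -3.37361567e-05
  1.17070682e+00  1.72667407e-01]
```

>>> move_arm --deltas '[0,0,0,0,0,0,0.5,0,0,-0.03,0,0,0,0.6,-0.03,0,-0.08,0,0,0,0.6,-0.09,-0.005,-0.08,0,0,0,0.6,-0.15,-0.008,-0.08,0,0,0,0.6,-0.21,-0.01,-0.08,0,0,0,0.6,-0.26,-0.0146,-0.08,0,0,0,0.6,-0.2825,-0.0146,-0.06,0,0,0,0.6,-0.2825,-0.0146,-0.02,0,0,0,0.6,-0.2825,-0.0146,0.01,0,0,0,0.6,-0.2825,-0.0146,0.0285,0,0,0,0.6,-0.2825,-0.0146,0.0285,0,0,0,0.6]'

```text
t: 17.08
tool_pos: [0.4597, -0.2665, 0.0139]
orientation: [-2.491, -1.91, 0.001]
force: [-0.4, 0.6, -0.2]
opening: 0.056
gripper_force: 0.0
```

```bash
python3 -c "
from h import *;st()"
```

```text
t 17.075 n 0.51323 tt -0.13755 z 0.0139 Fn,Ft,Fz -0.53 0.48 -0.16 op 0.05597377294489489 0.0
```

>>> move_arm --deltas '[-0.0005,0.001,0,0,0,0,0.6,-0.0005,0.001,0,0,0,0,0.4,-0.0005,0.001,0,0,0,0,0.3,-0.0005,0.001,0,0,0,0,0.2,-0.0005,0.001,0,0,0,0,0.2]' --squeeze 8

```text
t: 17.7
tool_pos: [0.4617, -0.2681, 0.0155]
orientation: [2.493, 1.911, 0.0]
force: [-0.7, 0.0, 3.5]
opening: 0.0274
gripper_force: 8.0
```

>>> move_arm --deltas '[0,0,0,0,0,0,0.1,0,0,0,0,0,0,0.1]' --squeeze 50

```text
t: 17.95
tool_pos: [0.4616, -0.2681, 0.0155]
orientation: [2.493, 1.911, 0.0]
force: [-1.0, 1.1, 5.3]
opening: 0.0263
gripper_force: 50.0
```

```bash
python3 -c "
from h import *;st()"
```

```text
t 17.95 n 0.51552 tt -0.13864 z 0.0155 Fn,Ft,Fz -1.22 0.77 5.35 op 0.02634165603497759 50.00166988000274
```

>>> move_arm --deltas '[0,0,-0.03,0,0,0,0.1,0,0,-0.08,0,0,0,0.1,0.05,0.002,-0.08,0,0,0,0.1,0.11,0.005,-0.08,0,0,0,0.1,0.17,0.008,-0.08,0,0,0,0.1,0.23,0.01,-0.08,0,0,0,0.1,0.26,0.012,-0.08,0,0,0,0.1,0.2823,0.0134,-0.07,0,0,0,0.1,0.2823,0.0134,-0.055,0,0,0,0.1,0.2823,0.0134,-0.055,0,0,0,0.1,0.2823,0.0134,-0.055,0,0,0,0.1]'

```text
t: 19.32
tool_pos: [0.5474, 0.0002, 0.0699]
orientation: [-2.494, -1.909, 0.001]
force: [0.4, -0.8, -0.5]
opening: 0.0269
gripper_force: 50.0
```

```bash
python3 - <<'E'
from h import *
st()
S,d,ms=cam("side"); cv2.imwrite("pics/s3.png",cv2.resize(S[130:210,290:390,::-1],None,fx=7,fy=7,interpolation=cv2.INTER_CUBIC)); st()
E
```

```text
t 19.325 n 0.52845 tt 0.14276 z 0.0699 Fn,Ft,Fz 0.63 -0.64 -0.49 op 0.026930529790152792 49.999843603000045
t 19.375 n 0.52883 tt 0.14284 z 0.0704 Fn,Ft,Fz 0.03 0.16 -0.67 op 0.026808904322551844 49.999854722991586
```

View pics/s3.png

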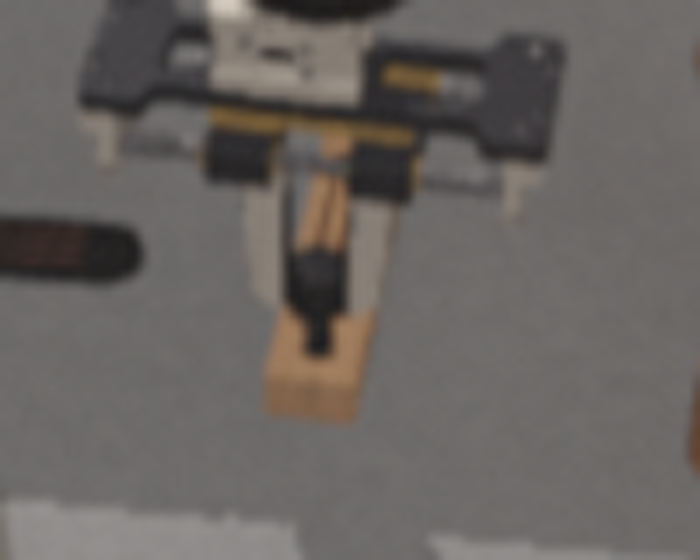

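The side view shows the cap upright in the fingers at about (335,170), directly over the stud at about (335,178). I start lowering it.

>>> move_arm --deltas '[0.0009,0.0002,0.004,0,0,0,0.1,0.0009,0.0002,0.008,0,0,0,0.1,0.0009,0.0002,0.012,0,0,0,0.1,0.0009,0.0002,0.015,0,0,0,0.1,0.0009,0.0002,0.015,0,0,0,0.1]'

```text
t: 20.0
tool_pos: [0.5481, 0.0019, 0.0548]
orientation: [-2.493, -1.911, 0.001]
force: [0.3, 0.2, -0.2]
opening: 0.0268
gripper_force: 50.0
```

```bash
python3 -c "
from h import *;st()"
```

```text
t 20.0 n 0.5287 tt 0.14454 z 0.0548 Fn,Ft,Fz 0.23 0.31 -0.19 op 0.02680071529659472 50.00000271946192
```

>>> move_arm --deltas '[0,0,0.002,0,0,0,0.1,0,0,0.004,0,0,0,0.1,0,0,0.004,0,0,0,0.1]'

```text
t: 20.38
tool_pos: [0.5486, 0.0017, 0.0514]
orientation: [2.493, 1.91, 0.001]
force: [0.3, -2.0, 2.0]
opening: 0.0271
gripper_force: 50.0
```

```bash
python3 -c "
from h import *;st()"
```

```text
t 20.375 n 0.52925 tt 0.14448 z 0.0514 Fn,Ft,Fz 0.77 -1.84 2.03 op 0.027105838193802377 50.000668074935675
```

>>> move_arm --deltas '[-0.0005,0,0.002,0,0,0,0.1,-0.0005,0,0.004,0,0,0,0.1,-0.0005,0,0.005,0,0,0,0.1]'

```text
t: 20.75
tool_pos: [0.5476, 0.0017, 0.0455]
orientation: [-2.493, -1.91, 0.001]
force: [0.2, -0.4, -0.8]
opening: 0.0267
gripper_force: 50.0
```

```bash
python3 -c "
from h import *;st()"
```

```text
t 20.75 n 0.52831 tt 0.14422 z 0.0455 Fn,Ft,Fz 0.26 -0.33 -0.76 op 0.026718811613564056 49.9997987318784
```

>>> move_arm --deltas '[0,0,0.001,0,0,0,0.1,0,0,0.002,0,0,0,0.1,0,0,0.002,0,0,0,0.1]'

```text
t: 21.12
tool_pos: [0.5478, 0.0017, 0.0445]
orientation: [-2.493, -1.911, 0.001]
force: [-3.4, 0.5, 6.2]
opening: 0.0269
gripper_force: 50.0
```

```bash
python3 -c "
from h import *;st()"
```

```text
t 21.125 n 0.52845 tt 0.14425 z 0.0445 Fn,Ft,Fz -3.43 -0.45 6.24 op 0.026901774309696473 50.002114064991474
```

>>> move_arm --deltas '[0,-0.0004,0.001,0,0,0,0.1,0,-0.0004,0.0015,0,0,0,0.1,0,-0.0004,0.0015,0,0,0,0.1]'

```text
t: 21.5
tool_pos: [0.5478, 0.0016, 0.0444]
orientation: [-2.493, -1.911, 0.0]
force: [-9.8, 0.0, 17.7]
opening: 0.0268
gripper_force: 50.0
```

```bash
python3 - <<'E'
from h import *
st()
T,d,mt=cam("top");S,ds,ms=cam("side")
a=cv2.resize(S[130:210,290:390,::-1],None,fx=7,fy=7,interpolation=cv2.INTER_CUBIC); cv2.imwrite("pics/s4.png",a)
st()
E
```

```text
t 21.5 n 0.52852 tt 0.14425 z 0.0444 Fn,Ft,Fz -9.43 -2.49 17.75 op 0.026820487729508985 50.0088657438755
t 21.6 n 0.52851 tt 0.14426 z 0.0444 Fn,Ft,Fz -7.75 -2.02 17.17 op 0.026716112389226703 50.00887046568096
```

View pics/s4.png

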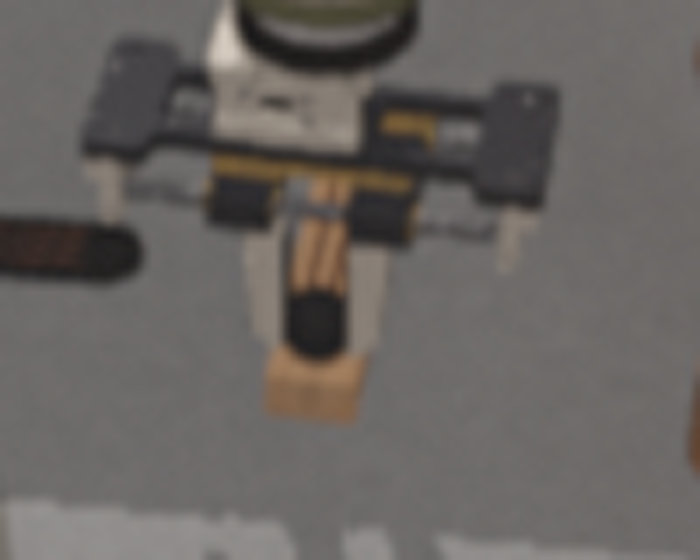

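>>> move_arm --deltas '[-0.0002,-0.0006,0,0,0,0,0.1,-0.0002,-0.0006,0,0,0,0,0.1,-0.0002,-0.0006,0,0,0,0,0.1]'

```text
t: 21.98
tool_pos: [0.5478, 0.0017, 0.0444]
orientation: [2.493, 1.911, 0.002]
force: [-5.5, -0.0, 14.0]
opening: 0.0267
gripper_force: 50.0
```

```bash
python3 - <<'E'
from h import *
st(); print(robot.read_state()["wrist_torque"])
S,ds,ms=cam("side"); T,d,mt=cam("top")
print([[int(1000*w(ms,ds,u,v,0)[2]) for u in range(333,338)] for v in range(170,184)])
cv2.imwrite("pics/t5.png",cv2.resize(T[150:225,215:325,::-1],None,fx=7,fy=7,interpolation=cv2.INTER_CUBIC))
E
```

```text
t 21.975 n 0.52848 tt 0.14426 z 0.0444 Fn,Ft,Fz -5.32 -1.44 13.97 op 0.026651429776932713 50.00700599513948
[ 0.04867851  1.11164763 -0.01966911]
[[27, 29, 26, 28, 26], [49, 50, 51, 51, 53], [51, 52, 52, 51, 51], [52, 52, 55, 52, 51], [52, 51, 51, 51, 51], [48, 49, 51, 52, 51], [52, 51, 52, 51, 51], [49, 48, 50, 48, 49], [42, 46, 45, 46, 42], [42, 41, 41, 41, 41], [36, 35, 38, 34, 35], [34, 30, 33, 34, 31], [29, 25, 29, 27, 27], [27, 27, 26, 33, 26]]
```

View pics/t5.png

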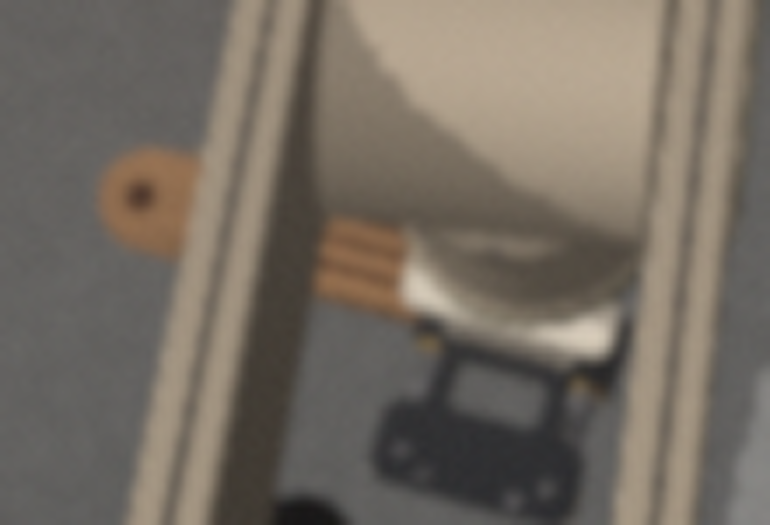

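The cap top is about 24 mm above the slat top, so the cap is home. The visible slat edges still line up. I add a little press, let it settle, and hand in.

>>> move_arm --deltas '[0,-0.0003,0.0005,0,0,0,0.1,0,-0.0003,0.0005,0,0,0,0.1,0,-0.0003,0.0005,0,0,0,0.1,0,-0.0003,0.0005,0,0,0,0.1]'

```text
t: 22.58
tool_pos: [0.5478, 0.0017, 0.0444]
orientation: [2.492, 1.91, 0.002]
force: [-6.7, -0.2, 18.2]
opening: 0.0268
gripper_force: 50.0
```

```bash
python3 -c "
from h import *;st()
if robot.read_state()['force'][2]>9: print(robot.close_job())"
```

```text
t 22.575 n 0.52849 tt 0.14426 z 0.0444 Fn,Ft,Fz -6.37 -1.94 18.16 op 0.026840557322881802 50.00918475911021
the job is handed in; nothing more can be done
None
```

I tapped the slats flush, snapped the cap home on the stud and handed the job in at about 22.6 s with the gripper still pressing it down at about 18 N; the hand-in reported no verdict.

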